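# Hold the prickly cactus over its pot with the tongs

## Task

Take the kitchen tongs up and off their hook and squeeze them so that their jaws close on the little spiny cactus lying in the drip tray. Lift it out, bring it over the middle of the brown pot and finish while still holding it there in the tongs, steady and upright, a few centimetres above the rim, so that soil can be brought. Do not touch the cactus with the robot's own fingers, do not knock the pot over, and leave the spatula and the chopsticks where they lie.

Things in the scene. Friction and masses are not known exactly. Their poses are not given: they have to be found in the camera images.
- stand: fixed hook stand, origin on the bench straight below where the tongs hang, z up. A steel post (12 mm thick, 212 mm high) on a wooden foot (100 x 100 x 8 mm) stands at its x = +78 mm; from the post's top a round bar 8 mm thick runs level along the stand's own -x and ends 25 mm past the origin. Nothing of the stand is higher than the bar's upturned tip
- hook_seat (a point): point on top of the hook's bar, 216 mm above the bench, where the tongs' head rests; axes as the stand's. The bar's end (-x) turns up 8 mm above this point, so the tongs must rise more than that before they can come off along -x
- tongs_grip (a point): grip point of the tongs, half-way between the handles, 38 mm below the underside of the head (42 mm below its top). x along the hook's bar, y from right arm to left arm (squeeze along y), z from jaws to head; they hang head up. Handles here: flat steel straps, 14 mm wide along x, 3 mm thick, 35 mm over their outsides at rest, straight for 23 mm above and below this point
- tongs_jaws (a point): middle between the two jaw plates, 109 mm below the grip point; the plates are 18 mm high, 20 mm wide along x, 72 mm apart inside at rest; the tongs end 9 mm below this point. Each mm less over the handles at the grip point brings the jaws about 4 mm together: 34 mm apart at about 26 mm over the handles, shut at about 18 mm
- tongs: the steel tongs, 159 mm long, 90 g. Origin in the middle of the underside of the head, a bridge 14 x 24 x 4 mm lying across the hook's bar with one arm hanging on either side; axes as tongs_grip. A spring holds the arms open: at the grip point about 4 N starts to close them, 7 N has the jaws 34 mm apart, 9 N shuts them; so they stay in a gripper set a few mm narrower than 35 mm
- tongs_left: the tongs' arm on the +y side; origin at its pivot just under the head. Both arms swing in equally
- tongs_right: the tongs' arm on the -y side; origin at its pivot just under the head
- cactus_center (a point): centre of the small round green cactus, 34 mm in diameter at its middle and 31 mm high with a flat foot, about 40 g; this point is 15.5 mm above its foot, z up. It stands in the tray, near its middle
- cactus: the same cactus; origin at the centre of its flat foot, z up
- tray: round blue plastic drip tray, 156 mm across at the rim, 16 mm high, floor 4 mm thick, loose, 300 g; origin at the centre of its underside
- pot_rim (a point): centre of the mouth of the empty brown unglazed pot, level with its rim 90 mm above the bench; the mouth is 106 mm across inside, 118 mm outside, z up
- pot: the same pot, loose, 600 g; origin at the centre of its underside, z up
- spatula: steel spatula lying on the bench, 270 mm long: a bystander
- chopsticks: pair of wooden chopsticks in a paper band, lying on the bench, 220 mm long: a bystander
- chest: closed grey and black plastic tool chest with a metal latch, fixed, 176 x 266 mm, 152 mm high with its handle: a bystander; origin at the centre of its underside

How it is judged:
By the outcome, as a careful person would: the job done as asked, in the order asked, and still so for the second after the job is handed in, while the arm keeps its last pose, push and grip.
It also fails if it takes over 59 s, if anything falls off the work surface, if the arm or the gripper's body presses on something with over 40 N, if the wrist force passes 120 N, or if a joint passes its speed limit or range.

## Robot

A 6-joint arm with a two-finger parallel gripper is mounted at the origin on the work surface. World frame = base frame: x ahead of the robot, y to its left, z up, the work surface at z = 0. Lengths are in mm, angles in rad, forces in N, time in s.
With the tool pointing down it reaches from about 300 to 850 mm from the base axis. Payload 5.4 kg.
Tool frame: the origin (TCP) lies midway between the tips of the shut fingers; the grasp point (between the pads) lies 19 mm behind it; z points along the fingers, y is the direction in which the jaws open and shut (so a half turn about z gives the same grasp; the last joint's range is limited). The gripper opens to 85 mm and grips with 20 to 120 N. Pads are 22 mm wide; open, the fingers measure 114 mm over their backs; the gripper's body (76 mm by 85 mm) begins 54 mm behind the grasp point. The pads swing forward as they close: fully open they stand 13 mm farther back than shut.
Start: joints at [0.957, 0.158, 1.597, -0, 1.386, -0.21], TCP at [225.934, 528.734, 231.299] pointing down, gripper open.
Joint ranges: [-2.91, 2.91], [-0.94, 2.29], [0.18, 2.7], [-1.29, 4.43], [0.17, 2.64], [-3, 3]. Speed limits (rad/s): [2.57, 2.57, 3.14, 3.14, 3.14, 3.14].

## Interface

Orientations are given as a rotation vector (axis times angle).
In Python, from rig import * gives the robot as it stands. The module is installed in compiled form; this text tells all that it offers.
- The arm moves only by the shell command python3 -m handwheel 'ROWS' [FORCE]. ROWS is JSON, a list of rows, each a list of 3 entries, a list of its own where there are three numbers: the shift along the tool's x, y, z in m, then the turn, a rotation vector about the tool's x, y, z in degrees, then the opening, from 0 (shut) to 1 (fully open). In form: [[[dx, dy, dz], [rx, ry, rz], fingers], ...]. A call has 1 to 8 rows; each row shifts and turns the pose as measured when the row begins, along the tool's axes as they then stand; what a row does not reach is not made up. A row lasts 1/8 s, in which the tool goes at most 62.5 mm and 10.7 degrees, less where a joint would pass 70% of its speed; a pose out of reach is approached as far as the arm can. A call is refused whole if a number of a shift passes 0.0625 or a number of a turn 10.7, either way. A call with a gripper value outside its range is refused whole. The fingers move at their own pace and stop on an object; FORCE is the grip in N (left out, the last holds). Time passes only in rows, so rows that do not move let the fingers close. It gives the time, the measured TCP pose, the force and the opening at its end, in the units of the state.
- state(): the state, without advancing time (a new reading comes with each control period).
- capture(name): name is "scene" or "top" or "wrist"; returns (picture, depth): 420x560x3 uint8, blue, green, red; 420x560 float32, mm along the optical axis (not along the pixel's ray), 0 where there is no reading.
- get_calibration(name): a dict with "fx", "fy", "cx", "cy" (pixels), "distortion" ([k1, k2, p1, p2, k3] as OpenCV has them; the pictures are not rectified), "eye" and "attitude" of the camera in the world; the wrist camera has in their place "T_tool_cam" (4x4, takes a point from camera to tool coordinates, whose origin is the TCP and whose axes are the flange's). Camera axes: x right, y down, z forward; pixel columns grow to the right and rows downward; lengths in mm; the calibration is good to about 2 mm. A picture is of the moment at which its call begins: read the wrist's pose just before it. get_calibration takes no time and is no camera call.
- hand_in(): hands the job in, once; it reports no verdict.
Trained networks look in the newest picture that a camera, given by its name, has taken for a name from the list of things; names that differ only in an ending like _2 or _b are one class to them, and where a whole thing is asked for, a point or a joint stands for the part that bears it (a point fixed in the world has none). Each returns a list of dicts, best first, with "conf" (0 to 1); they miss things now and then, are a little off and sometimes report something else, mostly with a low value. They report only what shows in the picture. A call takes as long as a camera call.
- masks_of(camera, target): "region" (420x560 bool, what is visible of it) and "centre" ([column, row] as shares, 0 to 1, of the picture: columns of its width, rows of its height, amid what is visible of it).
- place_of(camera, target): "centre" ([column, row] as shares, 0 to 1, of the picture: columns of its width, rows of its height: a listed point, or the origin of a listed thing).
The state is a dict: "clock": time; "joint_pos": joint angles; "dq": joint speeds; "joint_torque": joint torques, N m; "eef_pos": TCP position; "ee_rot": TCP orientation; "contact_force": force on the tool from outside, world axes, zero at the start; "moment": the same for the moment, N m; "gripper_width": opening from 0.0 (shut) to 1.0 (fully open).
Only numpy, scipy, OpenCV 4.12 (cv2) and the standard library are available. Lean on these libraries where they do the work, as an engineer would, in place of code of your own. Each camera call takes 0.05 s, during which the arm holds its last target.

## Working session

There is one attempt and no reset: what is moved stays moved. The work goes in short steps, Python scripts to look and compute and a shell command to move; the robot and the scene stay as the last step left them, time stands still between calls to the robot, and variables do not carry over. Pictures are saved under pics/ and viewed, and the job is handed in when it is done.

```bash
mkdir -p pics
cat > h.py <<'E'
from rig import *
import numpy as np, cv2
from scipy.spatial.transform import Rotation as R
E
python3 - <<'E'
from h import *
s=state();print(s)
for n in ("scene","top","wrist"):
    c=get_calibration(n);print(n,c)
    p,d=capture(n);cv2.imwrite(f"pics/{n}0.png",p)
    np.savez(f"{n}0.npz",p=p,d=d)
    for t in ["tongs_grip","tongs_jaws","hook_seat","cactus_center","pot_rim","tray","chest","spatula","chopsticks","stand"]:
        if n=="wrist" : break
        r=place_of(n,t)
        print(t,[(round(q["conf"],2),np.round(np.array(q["centre"])*[560,420],1)) for q in r[:2]])
print(state()["clock"])
E
```

```text
{'clock': 0.0, 'joint_pos': array([ 9.56877117e-01,  1.59063843e-01,  1.59826666e+00, -3.35968297e-06,
        1.38622834e+00, -2.10059869e-01]), 'dq': array([ 7.08545423e-04,  1.09181384e-03,  4.79801720e-04,  1.88123416e-05,
       -1.00005602e-03, -6.38611289e-04]), 'joint_torque': array([ 1.54401965e-05, -3.96001875e+01, -3.31429946e+01, -3.15274756e-04,
        8.47473362e-03,  1.25144857e-05]), 'eef_pos': array([225.5894859 , 528.22086083, 230.29136896]), 'ee_rot': array([-6.29919831e-01, -3.07699043e+00,  2.83143488e-03]), 'contact_force': array([-0.45906297,  0.51708593, -0.27314156]), 'moment': array([-0.02926969,  0.02755491, -0.00679826]), 'gripper_width': 0.9990589161860951}
scene {'fx': 401.4437224281747, 'fy': 401.4437224281747, 'cx': 284.6156735967529, 'cy': 210.634688156129, 'distortion': array([-0.06896553,  0.        ,  0.        ,  0.        ,  0.        ]), 'eye': array([1196.4206222 , -328.96302935, 1192.68201183]), 'attitude': array([-2.19553468, -1.42853839,  0.41299805])}
tongs_grip [(0.73, array([354.6, 159.9]))]
tongs_jaws [(0.43, array([354. , 177.8]))]
hoo
[... 992 characters left out ...]
rray([412.6, 229.4]))]
spatula [(0.97, array([139. , 245.8]))]
chopsticks [(0.67, array([293.3, 182.5]))]
stand [(0.66, array([190.4, 246.1]))]
wrist {'fx': 332.1081704685184, 'fy': 332.1081704685184, 'cx': 286.0163941480712, 'cy': 207.38139384928354, 'distortion': array([-0.06546602,  0.        ,  0.        ,  0.        ,  0.        ]), 'T_tool_cam': array([[ 2.42374127e-04, -9.63146013e-01, -2.68978992e-01,
         6.76342346e+01],
       [ 9.99998844e-01, -1.70311553e-04,  1.51093116e-03,
        -8.76022372e-01],
       [-1.50105755e-03, -2.68979048e-01,  9.63144859e-01,
        -1.41582047e+02],
       [ 0.00000000e+00,  0.00000000e+00,  0.00000000e+00,
         1.00000000e+00]])}
1.15
```

View pics/scene0.png

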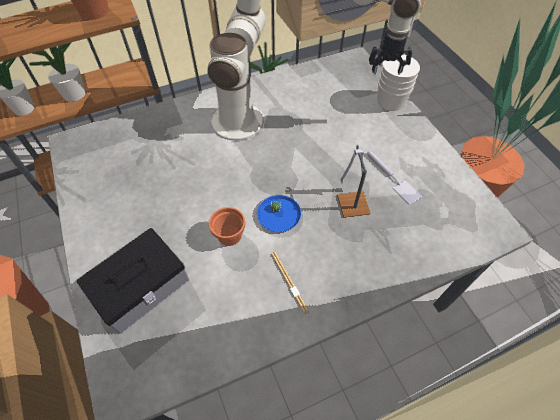

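View pics/top0.png

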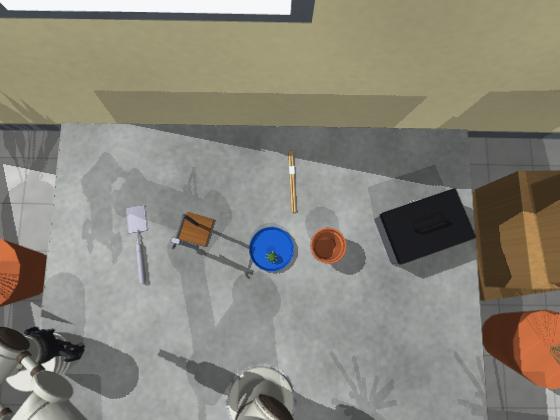

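View pics/wrist0.png

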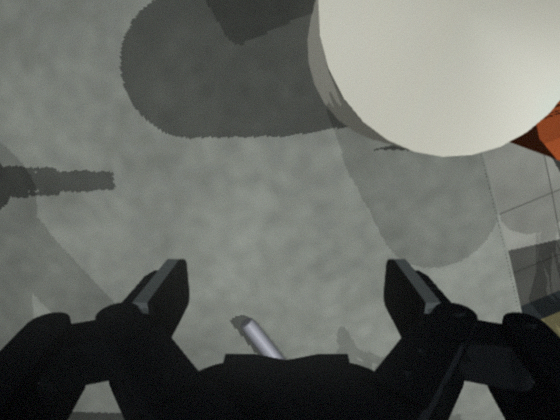

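The scene view shows tongs at (356,155), cactus in the blue tray at (276,207), and the pot at (227,222). In the top view, tongs are at (175,241), cactus (272,257), and pot (328,246). Next, metric positions.

```bash
cat >> h.py <<'E'
def cam(n,s=None):
    c=get_calibration(n);K=np.array([[c["fx"],0,c["cx"]],[0,c["fy"],c["cy"]],[0,0,1.]])
    if n=="wrist":
        T=np.eye(4);T[:3,:3]=R.from_rotvec(s["ee_rot"]).as_matrix();T[:3,3]=s["eef_pos"]
        T=T@c["T_tool_cam"];return K,c["distortion"],T[:3,:3],T[:3,3]
    return K,c["distortion"],R.from_rotvec(c["attitude"]).as_matrix(),c["eye"]
def rays(n,uv,s=None):
    K,D,Rm,e=cam(n,s);q=cv2.undistortPoints(np.float64(uv).reshape(-1,1,2),K,D).reshape(-1,2)
    return np.c_[q,np.ones(len(q))]@Rm.T,e
def cloud(n,d,s=None):
    v,u=np.mgrid[:420,:560];r,e=rays(n,np.c_[u.ravel(),v.ravel()],s)
    return (e+r*d.reshape(-1,1)).reshape(420,560,3)
def atz(n,uv,z,s=None):
    r,e=rays(n,uv,s);return e+r*((z-e[2])/r[:,2])[:,None]
def px(n,P,s=None):
    K,D,Rm,e=cam(n,s);q=(np.float64(P).reshape(-1,3)-e)@Rm
    return cv2.projectPoints(q,np.zeros(3),np.zeros(3),K,D)[0].reshape(-1,2)
E
python3 - <<'E'
from h import *
for n in ("top","scene"):
    z=np.load(n+"0.npz");p,d=z["p"],z["d"];C=cloud(n,d)
    np.save(n+"C.npy",C)
    print(n,"bench",np.median(C[...,2][200:230,230:250]))
    hsv=cv2.cvtColor(p,cv2.COLOR_BGR2HSV)
    m=(hsv[...,0]>100)&(hsv[...,0]<125)&(hsv[...,1]>150)
    x=slice(200,290) if n=="top" else slice(150,260)
    mm=np.zeros_like(m);mm[x,230:310]=m[x,230:310]
    Q=C[mm];print("tray",len(Q),(np.percentile(Q,1,0)+np.percentile(Q,99,0))/2,np.percentile(Q,99,0)-np.percentile(Q,1,0))
    g=np.zeros_like(m);g[x,230:310]=((hsv[...,0]>30)&(hsv[...,0]<80)&(hsv[...,1]>80))[x,230:310]
    Q=C[g];print("cactus",len(Q),np.median(Q,0),Q.min(0),Q.max(0))
    o=np.zeros_like(m);xo=slice(305,352) if n=="top" else slice(205,248)
    o[200:270,xo]=((hsv[...,0]<15)&(hsv[...,1]>90))[200:270,xo]
    Q=C[o];Q=Q[Q[:,2]>80];print("pot",len(Q),(Q.min(0)+Q.max(0))/2,Q.min(0),Q.max(0))
    S=C[190:265,150:225] if n=="top" else C[135:225,330:375]
    b=S.reshape(-1,3)
    for lo,hi in ((205,240),(180,205),(60,180),(30,60),(5,14)):
        q=b[(b[:,2]>lo)&(b[:,2]<hi)];print(lo,hi,len(q),np.round(q.mean(0)) if len(q) else "",np.round(q[::max(1,len(q)//14)]).tolist() if lo>=180 else "")
    nb=[("tongs_grip",174),("tongs_jaws",65),("hook_seat",216),("cactus_center",19.5),("pot_rim",90),("tray",0),("stand",0)]
    for t,h in nb:
        r=place_of(n,t); 
        print(t,[np.round(atz(n,np.array(q["centre"])*[560,420],h)[0]).tolist() for q in r[:1]])
    cv2.imwrite(f"pics/{n}z.png",cv2.resize(p[190:290,140:300] if n=="top" else p[130:250,240:400],None,fx=4.9,fy=4.9,interpolation=cv2.INTER_CUBIC))
E
```

```text
top bench -1.1333467376324506
tray 1486 [496.08457525 -29.04911701   7.73942889] [144.88663728 144.43497399  22.35392843]
cactus 55 [467.3324708  -29.46208604  30.23668868] [456.76229764 -42.92071319  21.6456192 ] [481.19908493 -19.03698078  36.40487164]
pot 215 [ 483.98388812 -153.69661845  724.43102364] [ 406.17794904 -271.8212397    80.40361162] [ 561.78982719  -35.57199719 1368.45843566]
205 240 147 [525. 245. 215.] [[584.0, 234.0, 207.0], [577.0, 230.0, 213.0], [567.0, 234.0, 218.0], [556.0, 241.0, 209.0], [547.0, 240.0, 214.0], [537.0, 239.0, 216.0], [526.0, 248.0, 212.0], [517.0, 247.0, 216.0], [511.0, 252.0, 217.0], [507.0, 242.0, 223.0], [505.0, 239.0, 220.0], [502.0, 245.0, 218.0], [499.0, 246.0, 216.0], [494.0, 259.0, 210.0], [487.0, 253.0, 218.0]]
180 205 23 [523. 234. 191.] [[580.0, 225.0, 194.0], [575.0, 226.0, 203.0], [577.0, 225.0, 193.0], [578.0, 225.0, 181.0], [573.0, 230.0, 199.0], [574.0, 229.0, 190.0], [575.0, 227.0, 183.0], [503.0, 237.0, 203.0], [504.0, 237.0, 192.0], [505.0, 236.0, 181.0], [505.0, 233.0, 184.0], [501.0, 238.0, 198.0], [501.0, 236.0, 195.0], [5
[... 1428 characters left out ...]
[504.0, 240.0, 201.0], [496.0, 239.0, 187.0], [508.0, 238.0, 201.0], [496.0, 240.0, 181.0], [500.0, 238.0, 182.0], [504.0, 236.0, 181.0], [576.0, 228.0, 201.0], [578.0, 228.0, 197.0], [584.0, 230.0, 203.0], [578.0, 229.0, 192.0], [584.0, 231.0, 198.0], [579.0, 229.0, 188.0], [588.0, 229.0, 198.0], [579.0, 231.0, 182.0], [584.0, 234.0, 187.0], [583.0, 228.0, 182.0], [586.0, 233.0, 184.0]]
60 180 163 [539. 233. 122.] 
30 60 19 [582. 231.  46.] 
5 14 759 [525. 258.   8.] 
tongs_grip [[502.0, 248.0, 174.0]]
tongs_jaws [[499.0, 267.0, 65.0]]
hook_seat [[507.0, 251.0, 216.0]]
cactus_center [[474.0, -35.0, 20.0]]
pot_rim [[778.0, -122.0, 90.0]]
tray [[492.0, -23.0, 0.0]]
stand [[511.0, 247.0, 0.0]]
```

```bash
ls pics
```

```text
scene0.png
scenez.png
top0.png
topz.png
wrist0.png
```

View pics/topz.png

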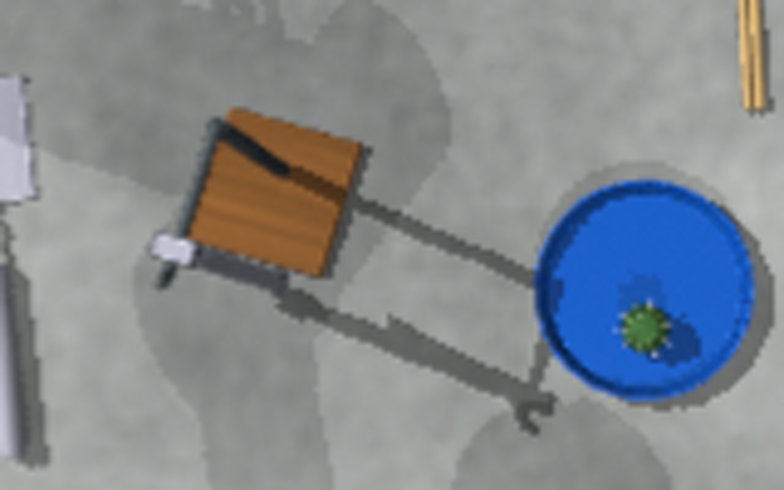

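View pics/scenez.png

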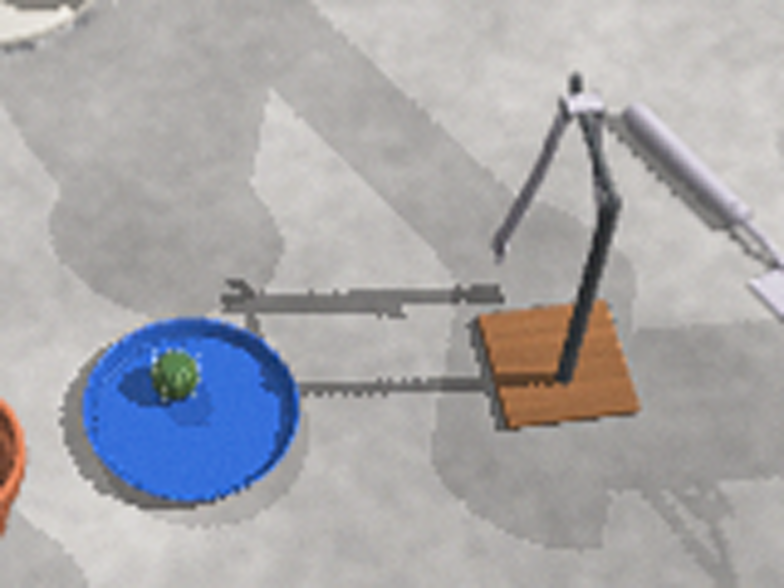

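Run:
```python
from h import *
s=state();M=R.from_rotvec(s["ee_rot"]).as_matrix();print(np.round(M,3),s["clock"])
for n in("top","scene"):
    C=np.load(n+"C.npy").reshape(-1,3)
    q=C[(C[:,2]>84)&(C[:,2]<100)&(abs(C[:,0]-490)<90)&(abs(C[:,1]+190)<90)]
    A=np.c_[2*q[:,:2],np.ones(len(q))];x=np.linalg.lstsq(A,(q[:,:2]**2).sum(1),rcond=None)[0]
    print(n,"pot",len(q),x[:2],np.sqrt(x[2]+x[0]**2+x[1]**2),(q.min(0)+q.max(0))/2)
    # bar line
    q=C[(C[:,2]>208)&(C[:,2]<225)&(C[:,0]>517)&(C[:,0]<570)&(abs(C[:,1]-245)<20)]
    f=np.polyfit(q[:,0],q[:,1],1);print("bar",len(q),f,np.degrees(np.arctan(f[0])),np.polyval(f,503),q[:,2].mean())
    # foot
    q=C[(C[:,2]>4)&(C[:,2]<13)&(abs(C[:,0]-575)<65)&(abs(C[:,1]-230)<65)]
    print("foot",cv2.minAreaRect(np.float32(q[:,:2])))
    q=C[(C[:,2]>216.5)&(C[:,2]<232)&(C[:,0]<515)&(C[:,0]>495)&(abs(C[:,1]-250)<20)];print("head",len(q),q.mean(0),(q.min(0)+q.max(0))/2)
C=np.load("topC.npy").reshape(-1,3);q=C[(C[:,1]>450)&(C[:,0]<400)];
for z in (50,100,150,200,250):
    w=q[abs(q[:,2]-z)<25];print(z,len(w),w.min(0) if len(w) else "",w.max(0) if len(w) else "")
```

```text
[[-0.92   0.393  0.   ]
 [ 0.393  0.92  -0.   ]
 [-0.     0.    -1.   ]] 1.85
top pot 204 [ 504.93763341 -214.66943057] 55.629448882029344 [ 504.46213591 -214.20767023   89.36126586]
bar 50 [-2.70378279e-01  3.86802533e+02] -15.129774328285134 250.80225876964582 213.85255830540686
foot ((569.0189819335938, 232.60052490234375), (125.6165542602539, 116.86503601074219), 87.46891784667969)
head 37 [502.80911984 251.17861766 219.16509282] [503.0626436  251.0433487  219.85942231]
scene pot 227 [ 506.64289596 -213.36402806] 55.764118057132826 [ 504.65161703 -213.24353242   89.7395791 ]
bar 36 [-2.84380657e-01  3.97148638e+02] -15.874726641556197 254.10516723423723 216.07585048367721
foot ((574.2190551757812, 229.89572143554688), (127.19479370117188, 127.78350067138672), 87.69161224365234)
head 34 [505.39657334 253.09434848 220.40012109] [505.46504569 253.43722951 220.12470556]
50 112 [100.82393202 592.298259    25.04846796] [219.80444387 647.5595378   74.54305588]
100 158 [ 96.76380901 585.58677132  75.07649392] [223.36572886 646.57650067 124.38719044]
150 141 [106.72853068 581.51621599 125.08810912] [217.00586842 622.46276994 174.04931223]
200 507 [ 76.55688066 581.13149093 175.01085996] [169.66115614 715.47581606 194.88171982]
250 54 [205.3697197  472.49442395 242.7326491 ] [256.611168   573.25434125 274.79207313]
```

```bash
python3 -m handwheel '[[[0,0,-0.04],[0,0,-7.5],1],[[0,0,-0.025],[0,0,0],1],[[-0.04,-0.022,0],[0,0,0],1],[[-0.049,-0.027,0],[0,0,0],1],[[-0.049,-0.027,0],[0,0,0],1],[[-0.049,-0.027,0],[0,0,0],1],[[-0.049,-0.027,0],[0,0,0],1],[[-0.049,-0.027,0],[0,0,0],1]]' 20
python3 - <<'E'
from h import *
s=state();M=R.from_rotvec(s["ee_rot"]).as_matrix();print(np.round(M,3)); print(M.T@(np.array([504,252,290])-s["eef_pos"]))
E
```

```text
clock: 2.85
eef_pos: [463.9, 298.3, 299.1]
ee_rot: [0.408, 3.113, 0.003]
contact_force: [0.9, 0.1, 0.4]
gripper_width: 1.003
[[-0.966  0.257  0.002]
 [ 0.257  0.966  0.002]
 [-0.002  0.002 -1.   ]]
[-50.6553989  -34.38636494   9.14525835]
```

```bash
python3 -m handwheel '[[[-0.04,-0.027,0.006],[0,0,0],1],[[-0.01,-0.007,0.003],[0,0,0],1],[[0,0,0],[0,0,0],1]]'
python3 - <<'E'
from h import *
s=state();print(s["eef_pos"],s["ee_rot"],s["contact_force"])
p,d=capture("wrist");cv2.imwrite("pics/w1.png",p);np.savez("w1.npz",p=p,d=d,pos=s["eef_pos"],rot=s["ee_rot"])
C=cloud("wrist",d,s);np.save("w1C.npy",C)
for t,h in (("hook_seat",216),("tongs_grip",178),("tongs",216),("tongs_jaws",69)):
    r=place_of("wrist",t);print(t,[(round(q["conf"],2),np.round(np.array(q["centre"])*[560,420]),np.round(atz("wrist",np.array(q["centre"])*[560,420],h,s)[0],1)) for q in r[:2]])
E
```

```text
clock: 3.22
eef_pos: [506.5, 248.4, 289.9]
ee_rot: [0.416, 3.112, 0.004]
contact_force: [0.1, 0.7, 0.3]
gripper_width: 1.0
[506.530437  248.4427962 289.8513466] [0.41586701 3.11166628 0.00351807] [0.0960429  0.6761037  0.28189853]
hook_seat [(0.93, array([292., 214.]), array([504.7, 252.9, 216. ]))]
tongs_grip []
tongs []
tongs_jaws [(0.19, array([ 75., 200.]), array([466.6,   6.4,  69. ]))]
```

View pics/w1.png

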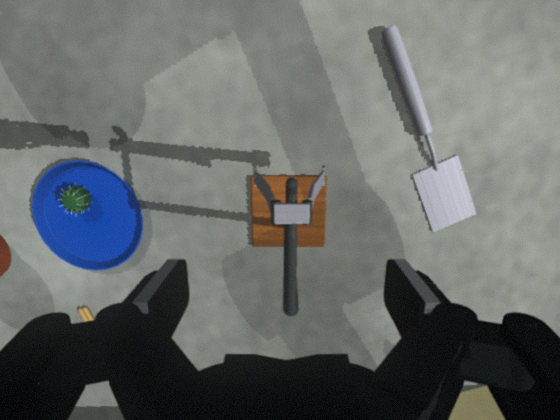

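The wrist view shows the head of the tongs at (292,214), with the bar running straight along the image columns, (292,180) to (291,312). The yaw is right. I'll fit the exact offset next.

Run:
```python
from h import *
s=state();M=R.from_rotvec(s["ee_rot"]).as_matrix()
C=np.load("w1C.npy");T=(C-s["eef_pos"])@M
w=np.load("w1.npz");p=w["p"]
m=np.zeros((420,560),bool);m[200:228,265:320]=(p[200:228,265:320].min(2)>120)
m&=(C[...,2]>208)&(C[...,2]<230)
q=C[m];t=T[m];print("head",m.sum(),q.mean(0),(np.percentile(t,2,0)+np.percentile(t,98,0))/2,t.min(0),t.max(0),cv2.minAreaRect(np.float32(t[:,:2])))
v,u=np.nonzero(m);c=[(u.min()+u.max())/2,(v.min()+v.max())/2];print(c)
P=atz("wrist",c,220,s);print("head z220",P,(P-s["eef_pos"])@M)
for r in (240,260,280,300):
    b=np.nonzero((p[r,270:315].max(1)<75)&(C[r,270:315,2]>200))[0]+270
    if len(b):
        P=atz("wrist",[[b.mean(),r]],214,s);print(r,b.min(),b.max(),(P-s["eef_pos"])@M, T[r,b,2].mean())
```

```text
head 650 [503.79986782 252.71893247 219.0255104 ] [ 2.80102337  1.94343349 71.33996298] [-3.87776841 -9.23941713 69.22937235] [ 9.5143413  13.62434913 73.20903934] ((2.8196403980255127, 2.2063512802124023), (13.378445625305176, 22.84847068786621), 0.22676584124565125)
[np.float64(292.0), np.float64(214.0)]
head z220 [[503.22601654 254.27475724 220.        ]] [[ 3.91275578  3.38591058 70.47343926]]
240 286 296 [[-16.96445226   2.90680732  76.5362501 ]] 76.41601598848659
260 286 295 [[-32.27394198   2.61922941  76.58245854]] 75.93169932373593
280 286 295 [[-48.20329795   2.68666622  76.63162244]] 76.61088483851766
300 284 297 [[-64.81550691   2.75863693  76.68289874]] 79.83919270714385
```

```bash
python3 -m handwheel '[[[0.003,0.0025,0.02],[0,0,0],1],[[0,0,0.03],[0,0,0],1],[[0,0,0.03],[0,0,0],1],[[0,0,0.03],[0,0,0],1],[[0,0,0.015],[0,0,0],1],[[0,0,0],[0,0,0],1]]'
python3 - <<'E'
from h import *
s=state();M=R.from_rotvec(s["ee_rot"]).as_matrix();print(s["eef_pos"],(np.array([504,253,160])-s["eef_pos"])@M)
p,d=capture("wrist");cv2.imwrite("pics/w2.png",p)
p,d=capture("scene");cv2.imwrite("pics/s2.png",cv2.resize(p[100:230,280:440],None,fx=4.5,fy=4.5))
E
```

```text
clock: 4.22
eef_pos: [502.5, 259.1, 165.2]
ee_rot: [0.397, 3.108, 0.009]
contact_force: [0.7, 0.3, 0.1]
gripper_width: 1.004
[502.52155296 259.11921692 165.19992965] [-2.92762149 -5.58562151  5.18649732]
```

View pics/w2.png

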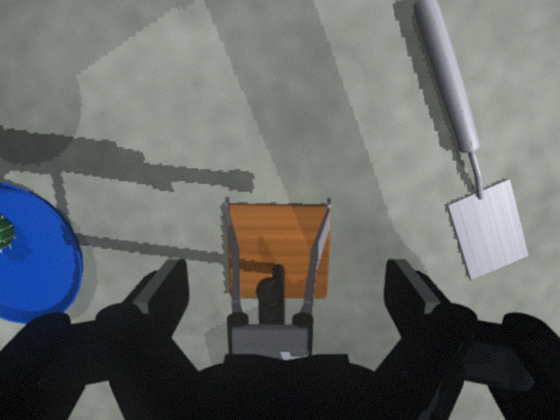

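View pics/s2.png

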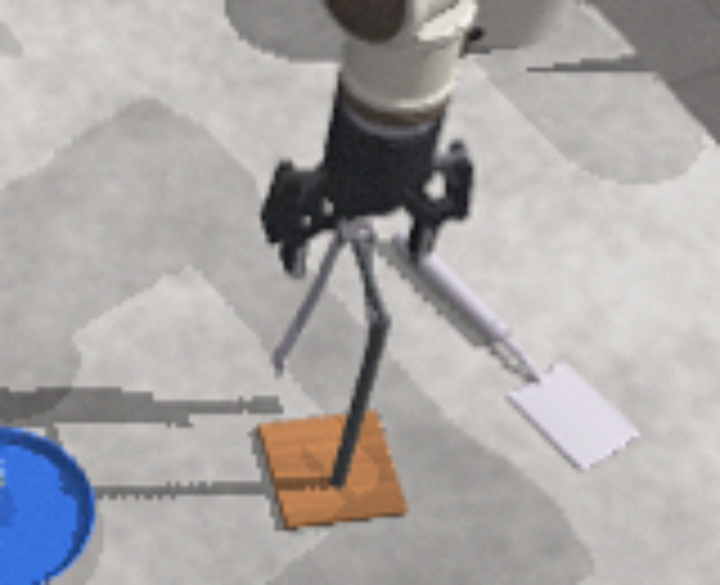

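The wrist view shows the tongs' handles midway at (270,300), left of the finger middle at 286. The pose drifted about 5 mm during the descent, so I'm correcting it.

```bash
cat >> h.py <<'E'
def goal(P,ang):  # tool-frame shift and turn(deg) to TCP P, tool y at world angle ang deg, pointing down
    s=state();M=R.from_rotvec(s["ee_rot"]).as_matrix();a=np.radians(ang)
    y=np.array([np.cos(a),np.sin(a),0]);z=np.array([0,0,-1.]);G=np.c_[np.cross(y,z),y,z]
    print("t",round(s["clock"],2),"pos",np.round(s["eef_pos"],1),"F",np.round(s["contact_force"],1),"w",round(s["gripper_width"],3),"shift mm",np.round((np.array(P)-s["eef_pos"])@M,1),"turn",np.round(np.degrees(R.from_matrix(M.T@G).as_rotvec()),2))
E
python3 -c "
from h import *
goal([504,253.3,160],74.7)"
```

```text
t 4.33 pos [503.7 259.2 166.9] F [-0.1 -1.1 -0.2] w 1.002 shift mm [-1.7 -5.7  6.9] turn [0.47 0.6  0.74]
```

```bash
python3 -m handwheel '[[[-0.002,-0.0055,0.006],[0.4,0.5,0.6],1],[[0,0,0],[0,0,0],1]]'
python3 - <<'E'
from h import *
for i in range(1):
    goal([504,253.3,160],74.7)
p,d=capture("wrist");cv2.imwrite("pics/w3.png",p)
goal([504,253.3,160],74.7)
E
```

```text
clock: 4.58
eef_pos: [505.8, 253.4, 162.9]
ee_rot: [0.415, 3.109, 0.003]
contact_force: [-0.8, -0.4, 0.0]
gripper_width: 1.001
t 4.58 pos [505.8 253.4 162.9] F [-0.8 -0.4  0. ] w 1.001 shift mm [ 1.7 -0.6  2.9] turn [0.15 0.28 0.1 ]
t 4.62 pos [506.1 253.7 163.4] F [-0.1 -0.8 -0.4] w 1.001 shift mm [ 1.9 -0.9  3.4] turn [0.19 0.33 0.11]
```

View pics/w3.png

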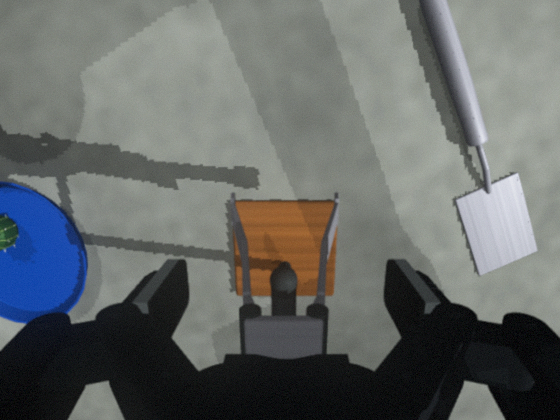

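Now the handles are centred at column 285, midway between the fingers. Closing to a light squeeze.

```bash
python3 -m handwheel '[[[0.0015,-0.0005,0.002],[0.1,0.2,0],0.7],[[0,0,0],[0,0,0],0.45],[[0,0,0],[0,0,0],0.37],[[0,0,0],[0,0,0],0.37],[[0,0,0],[0,0,0],0.37],[[0,0,0],[0,0,0],0.37]]' 30
python3 - <<'E'
from h import *
goal([504,253.3,160],74.7)
p,d=capture("wrist");cv2.imwrite("pics/w4.png",p)
p,d=capture("scene");cv2.imwrite("pics/s4.png",cv2.resize(p[100:230,280:440],None,fx=4.5,fy=4.5))
goal([504,253.3,160],74.7)
E
```

```text
clock: 5.38
eef_pos: [504.9, 253.6, 162.2]
ee_rot: [0.415, 3.111, 0.002]
contact_force: [0.7, -0.2, -0.3]
gripper_width: 0.369
t 5.38 pos [504.9 253.6 162.2] F [ 0.7 -0.2 -0.3] w 0.369 shift mm [ 0.8 -0.5  2.2] turn [0.11 0.18 0.1 ]
t 5.47 pos [505.  253.6 162.2] F [-0.2  0.2  0.2] w 0.373 shift mm [ 0.9 -0.5  2.2] turn [0.11 0.19 0.1 ]
```

View pics/w4.png

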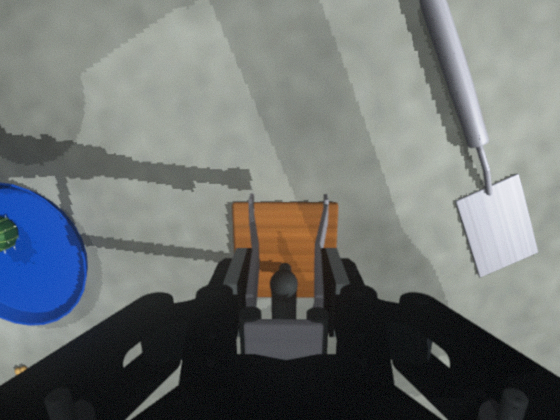

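View pics/s4.png

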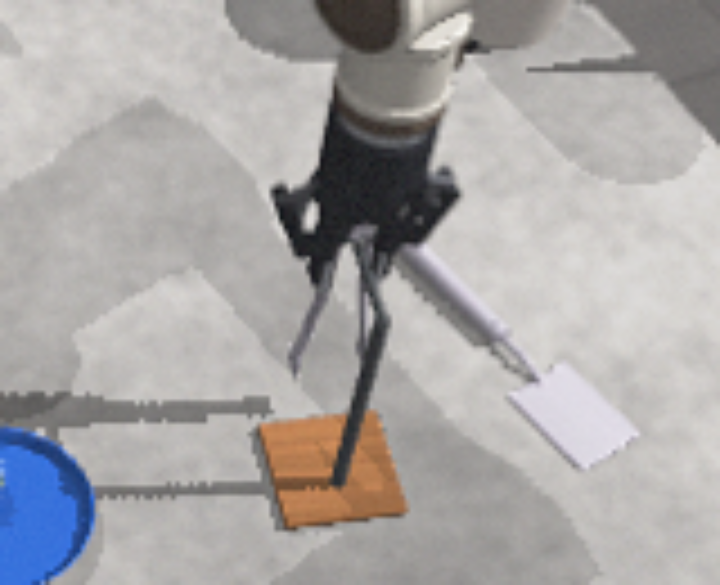

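The wrist view shows the pads touching both straps at (240,285) and (332,285), with the arms drawn in evenly. Now lift straight up, clear of the upturned tip, and check before moving off.

```bash
python3 -m handwheel '[[[0,0,-0.006],[0,0,0],0.37],[[0,0,-0.012],[0,0,0],0.37],[[0,0,-0.012],[0,0,0],0.37],[[0,0,0],[0,0,0],0.37]]'
python3 - <<'E'
from h import *
goal([504,253.3,190],74.7)
p,d=capture("wrist");cv2.imwrite("pics/w5.png",p)
p,d=capture("scene");cv2.imwrite("pics/s5.png",cv2.resize(p[100:230,280:440],None,fx=4.5,fy=4.5))
E
```

```text
clock: 5.98
eef_pos: [504.9, 253.7, 194.6]
ee_rot: [0.415, 3.11, 0.003]
contact_force: [0.8, 0.5, -1.1]
gripper_width: 0.37
t 5.97 pos [504.9 253.7 194.6] F [ 0.8  0.5 -1.1] w 0.37 shift mm [ 0.8 -0.7  4.6] turn [0.14 0.21 0.11]
```

View pics/w5.png

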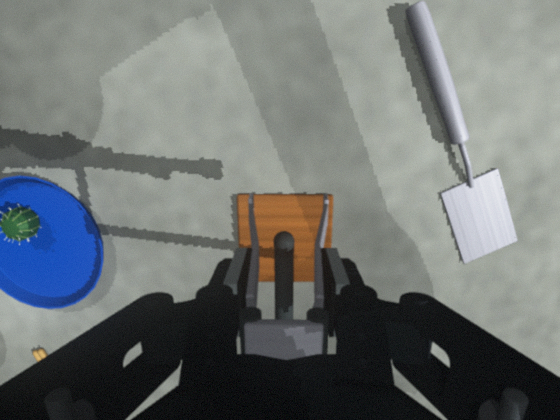

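View pics/s5.png

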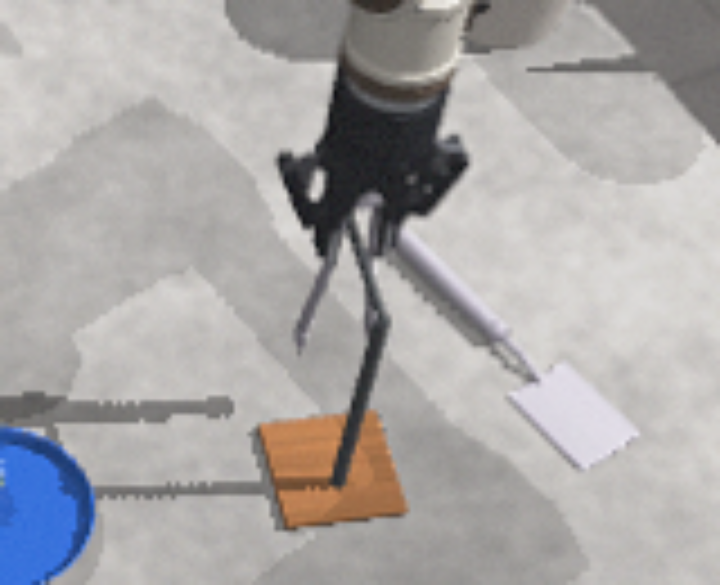

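Tongs are up 32 mm and haven't shifted in the pads, and the bar's end at (284,240) sits between the arms. Now off along −x of the stand.

```bash
python3 -m handwheel '[[[0.015,0,0],[0,0,0],0.37],[[0.02,0,0],[0,0,0],0.37],[[0.025,0,0],[0,0,0],0.37],[[0.03,0,0],[0,0,0],0.37]]'
python3 - <<'E'
from h import *
goal([471,-29,210],90)
p,d=capture("scene");cv2.imwrite("pics/s6.png",cv2.resize(p[100:230,280:440],None,fx=4.5,fy=4.5))
E
```

```text
clock: 6.58
eef_pos: [412.2, 277.4, 190.9]
ee_rot: [-0.418, -3.111, 0.001]
contact_force: [-0.2, 1.2, -1.3]
gripper_width: 0.373
t 6.58 pos [412.2 277.4 190.9] F [-0.2  1.2 -1.3] w 0.373 shift mm [-137.5 -280.   -19.3] turn [ -0.02  -0.16 -15.3 ]
```

View pics/s6.png

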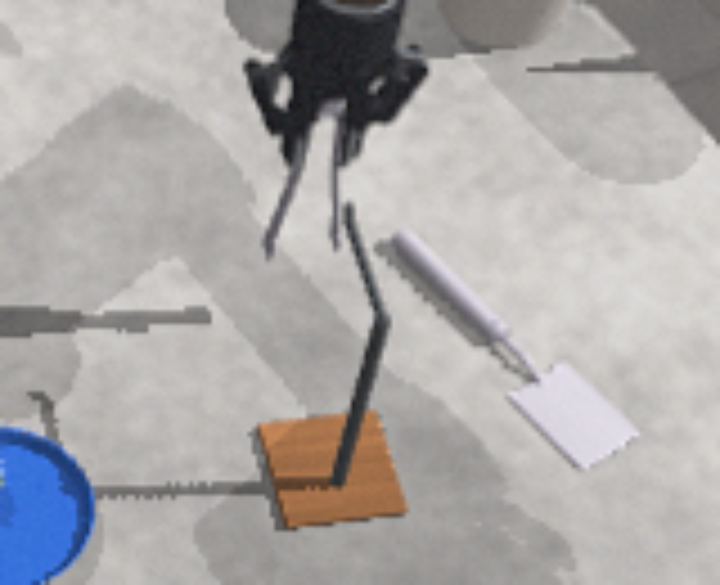

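```bash
python3 -m handwheel '[[[0,0,0],[0,0,-7.6],0.37],[[0,-0.015,0],[0,0,-7.6],0.37],[[-0.008,-0.035,0],[0,0,0],0.37],[[-0.01,-0.05,0],[0,0,0],0.37],[[-0.01,-0.05,0],[0,0,0],0.37],[[-0.01,-0.05,0],[0,0,0],0.37],[[-0.01,-0.04,0],[0,0,0],0.37],[[-0.005,-0.03,0],[0,0,0],0.37]]'
python3 - <<'E'
from h import *
goal([471,-29,190],90)
E
```

```text
clock: 7.62
eef_pos: [455.3, 6.3, 186.0]
ee_rot: [0.031, -3.128, -0.002]
contact_force: [-0.6, -0.6, 0.3]
gripper_width: 0.374
t 7.62 pos [455.3   6.3 186. ] F [-0.6 -0.6  0.3] w 0.374 shift mm [-15.  -35.6  -4.3] turn [ 0.07 -0.75  1.13]
```

```bash
python3 -m handwheel '[[[-0.01,-0.025,-0.003],[0,-0.7,1],0.37],[[-0.003,-0.008,-0.001],[0,0,0],0.37],[[0,0,0],[0,0,0],0.37],[[0,0,0],[0,0,0],0.37]]'
python3 - <<'E'
from h import *
goal([471,-29,190],90)
s=state();p,d=capture("wrist");cv2.imwrite("pics/w7.png",p);C=cloud("wrist",d,s);M=R.from_rotvec(s["ee_rot"]).as_matrix()
for t,h in (("cactus_center",19.5),("cactus",4),("tongs_jaws",95),("tongs_left",200),("tray",0)):
    r=place_of("wrist",t);print(t,[(round(q["conf"],2),np.round(np.array(q["centre"])*[560,420]),np.round(atz("wrist",np.array(q["centre"])*[560,420],h,s)[0],1)) for q in r[:2]])
r=masks_of("wrist","cactus")
for q in r[:1]:
    m=q["region"];v,u=np.nonzero(m);c=[[(u.min()+u.max())/2,(v.min()+v.max())/2]];print(m.sum(),c,np.median(C[m],0),C[m][:,2].max(),atz("wrist",c,22,s))
p,d=capture("scene");cv2.imwrite("pics/s7.png",cv2.resize(p[100:280,190:370],None,fx=3.3,fy=3.3))
E
```

```text
clock: 8.12
eef_pos: [466.6, -26.2, 188.2]
ee_rot: [0.001, -3.137, -0.006]
contact_force: [-0.1, -0.5, -0.6]
gripper_width: 0.367
t 8.12 pos [466.6 -26.2 188.2] F [-0.1 -0.5 -0.6] w 0.367 shift mm [-4.4 -2.8 -1.8] turn [ 0.2  -0.26  0.04]
cactus_center [(0.68, array([286., 192.]), array([469.9, -25.8,  19.5]))]
cactus [(0.77, array([283., 190.]), array([470.4, -29.1,   4. ]))]
tongs_jaws []
tongs_left [(0.2, array([542., 217.]), array([439.2,  82.9, 200. ]))]
tray [(0.7, array([283., 217.]), array([500.3, -29.6,   0. ]))]
1029 [[np.float64(284.5), np.float64(191.0)]] [466.14448972 -28.07380172  29.95687708] 330.13102723371924 [[467.87907737 -27.61170596  22.        ]]
```

View pics/w7.png

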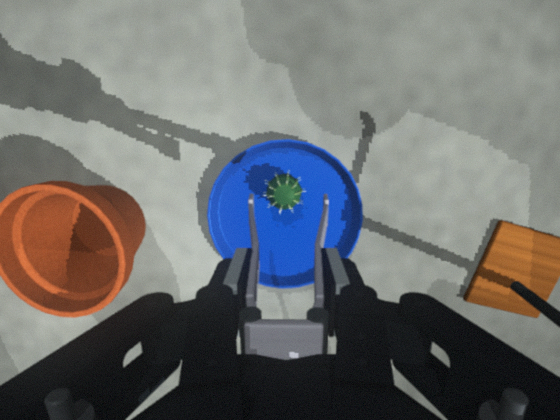

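View pics/s7.png

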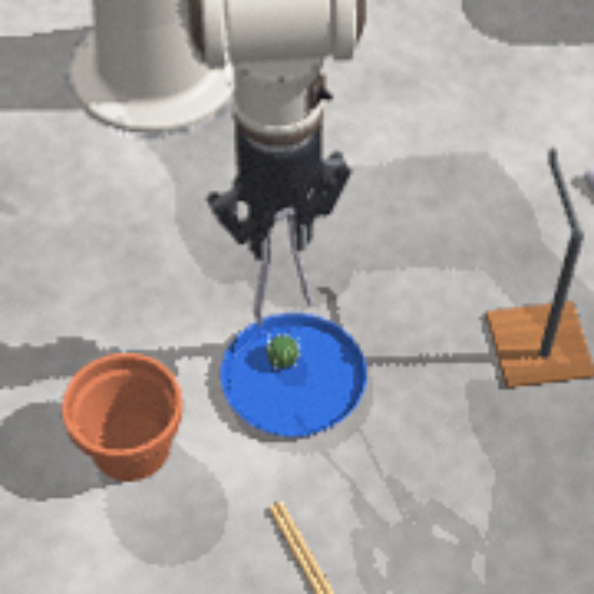

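The wrist view has the cactus at (285,191), between the jaw tips at (250,200) and (327,200). Pot, tray and stand are clear. I'll check how the jaws sit in the tool frame.

Run:
```python
from h import *
s=state();M=R.from_rotvec(s["ee_rot"]).as_matrix()
for P in ([10,0,102],[-10,0,102],[10,0,84],[10,26,102],[10,-26,102],[7,-12,-30],[-7,12,-30]):
    print(P,px("wrist",s["eef_pos"]+M@np.array(P,float),s).round())
p=cv2.imread("pics/w7.png");cv2.imwrite("pics/w7z.png",cv2.resize(p[160:360,200:380],None,fx=3,fy=3,interpolation=cv2.INTER_CUBIC))
p,d=capture("wrist");C=cloud("wrist",d,s);T=(C-s["eef_pos"])@M
for u in (247,250,253,325,328):
    for v in (200,206,215,230): print(u,v,T[v,u].round(),end=";")
    print()
```

```text
[10, 0, 102] [[287. 194.]]
[-10, 0, 102] [[287. 220.]]
[10, 0, 84] [[287. 200.]]
[10, 26, 102] [[321. 194.]]
[10, -26, 102] [[252. 194.]]
[7, -12, -30] [[256. 284.]]
[-7, 12, -30] [[319. 316.]]
247 200 [-16. -40. 186.];247 206 [-22. -40. 185.];247 215 [-31. -41. 184.];247 230 [-48. -41. 186.];
250 200 [ 10. -26.  83.];250 206 [  8. -25.  75.];250 215 [  8. -23.  57.];250 230 [ -2. -23.  55.];
253 200 [  8. -25.  91.];253 206 [  4. -24.  89.];253 215 [  8. -21.  55.];253 230 [  9. -18.  26.];
325 200 [10. 27. 83.];325 206 [ 8. 26. 77.];325 215 [ 8. 24. 56.];325 230 [-3. 24. 59.];
328 200 [-16.  42. 186.];328 206 [-22.  42. 186.];328 215 [-32.  43. 185.];328 230 [-48.  43. 186.];
```

View pics/w7z.png

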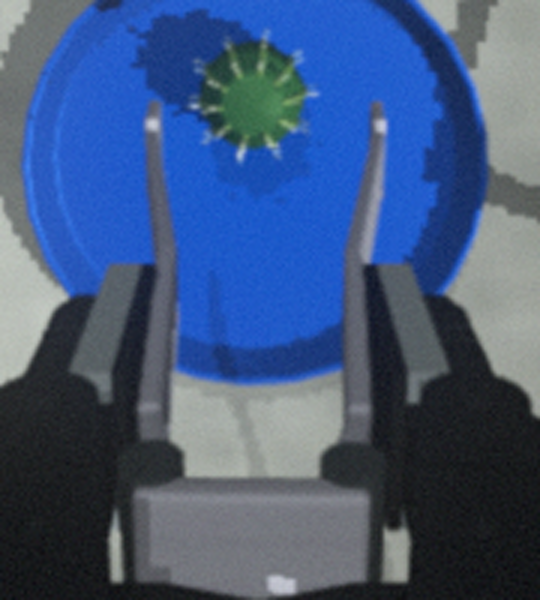

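The jaws sit as predicted: tool x about 0, y ±26, plates 83–102 mm below the TCP. Centring, then partway down.

```bash
python3 -m handwheel '[[[-0.002,-0.002,0.01],[0.2,-0.2,0],0.37],[[0,0,0.015],[0,0,0],0.37],[[0,0,0.01],[0,0,0],0.37],[[0,0,0],[0,0,0],0.37]]'
python3 - <<'E'
from h import *
goal([469,-28,112],90)
s=state();p,d=capture("wrist");cv2.imwrite("pics/w8.png",p);C=cloud("wrist",d,s);M=R.from_rotvec(s["ee_rot"]).as_matrix()
for t,h in (("cactus_center",19.5),("cactus",4)):
    r=place_of("wrist",t);print(t,[(round(q["conf"],2),np.round(np.array(q["centre"])*[560,420]),np.round(atz("wrist",np.array(q["centre"])*[560,420],h,s)[0],1)) for q in r[:2]])
r=masks_of("wrist","cactus")
for q in r[:1]:
    m=q["region"];v,u=np.nonzero(m);print(m.sum(),u.min(),u.max(),v.min(),v.max(),np.median(C[m],0))
goal([469,-28,112],90)
E
```

```text
clock: 9.07
eef_pos: [468.4, -29.0, 149.9]
ee_rot: [-0.0, -3.14, 0.0]
contact_force: [-0.6, -0.0, -1.1]
gripper_width: 0.372
t 9.07 pos [468.4 -29.  149.9] F [-0.6 -0.  -1.1] w 0.372 shift mm [-0.7  1.  37.9] turn [-0.   -0.12 -0.02]
cactus_center [(0.84, array([288., 201.]), array([470.3, -27.9,  19.5])), (0.3, array([287., 192.]), array([462.6, -28.6,  19.5]))]
cactus [(0.6, array([289., 196.]), array([469.9, -27.3,   4. ]))]
1375 266 308 177 220 [466.23657129 -28.86865574  29.82331773]
t 9.28 pos [469.7 -29.5 151.9] F [-0.  -0.6 -0.3] w 0.367 shift mm [ 0.8  1.5 39.9] turn [-0.07  0.08 -0.02]
```

View pics/w8.png

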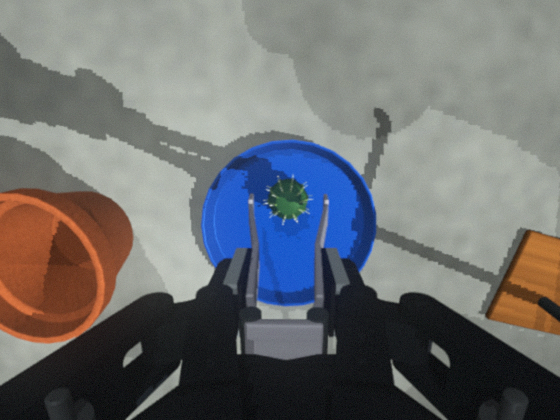

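The cactus is at column 288, level with the jaw middle at 288. Descending straight.

```bash
python3 -m handwheel '[[[0,0,0.012],[0,0,0],0.37],[[0,0,0.012],[0,0,0],0.37],[[0,0,0.01],[0,0,0],0.37],[[0,0,0],[0,0,0],0.37]]'
python3 - <<'E'
from h import *
goal([469,-28,112],90)
s=state();p,d=capture("wrist");cv2.imwrite("pics/w9.png",cv2.resize(p[150:360,180:400],None,fx=2.8,fy=2.8))
p,d=capture("scene");cv2.imwrite("pics/s9.png",cv2.resize(p[130:260,200:340],None,fx=4.5,fy=4.5))
goal([469,-28,112],90)
E
```

```text
clock: 9.78
eef_pos: [469.7, -29.5, 115.6]
ee_rot: [0.001, 3.14, -0.002]
contact_force: [0.0, -0.4, -1.0]
gripper_width: 0.37
t 9.78 pos [469.7 -29.5 115.6] F [ 0.  -0.4 -1. ] w 0.37 shift mm [0.7 1.5 3.6] turn [-0.08  0.09 -0.02]
t 9.88 pos [470.6 -29.7 116.7] F [-0.3 -0.2 -1.4] w 0.37 shift mm [1.6 1.8 4.7] turn [-0.11  0.21 -0.02]
```

View pics/w9.png

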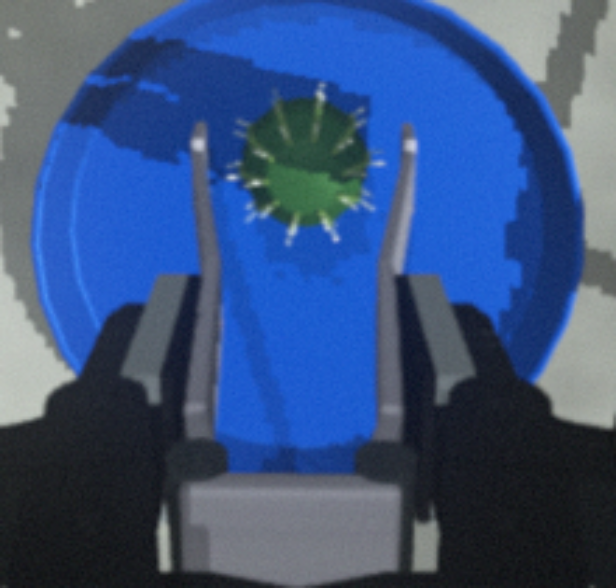

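View pics/s9.png

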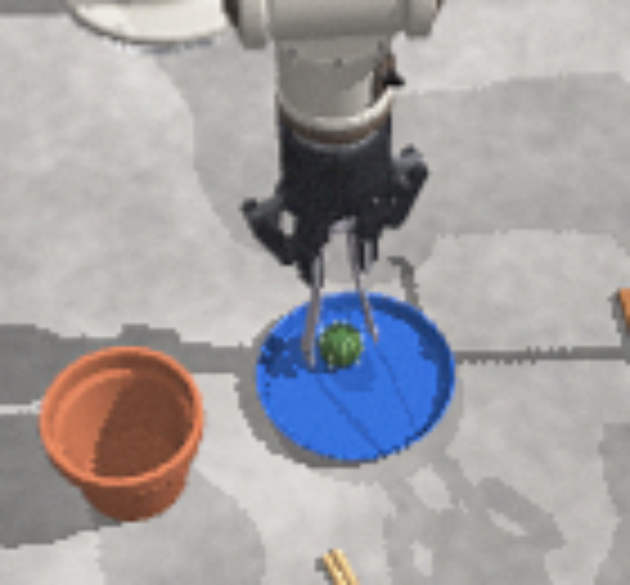

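The cactus sits between both jaws with visible gaps either side. Last few mm down, then squeeze gradually.

```bash
python3 -m handwheel '[[[0.001,0.0005,0.0045],[0,0,0],0.37],[[0,0,0],[0,0,0],0.35],[[0,0,0],[0,0,0],0.33],[[0,0,0],[0,0,0],0.31],[[0,0,0],[0,0,0],0.30],[[0,0,0],[0,0,0],0.29],[[0,0,0],[0,0,0],0.28],[[0,0,0],[0,0,0],0.28]]'
python3 - <<'E'
from h import *
goal([469,-28,112],90)
s=state();p,d=capture("wrist");cv2.imwrite("pics/w10.png",cv2.resize(p[150:360,180:400],None,fx=2.8,fy=2.8))
E
```

```text
clock: 10.88
eef_pos: [470.4, -29.4, 113.1]
ee_rot: [0.0, 3.136, -0.004]
contact_force: [-0.1, 0.1, -1.1]
gripper_width: 0.299
t 10.88 pos [470.4 -29.4 113.1] F [-0.1  0.1 -1.1] w 0.299 shift mm [1.4 1.4 1.1] turn [-0.14  0.34 -0.01]
```

View pics/w10.png

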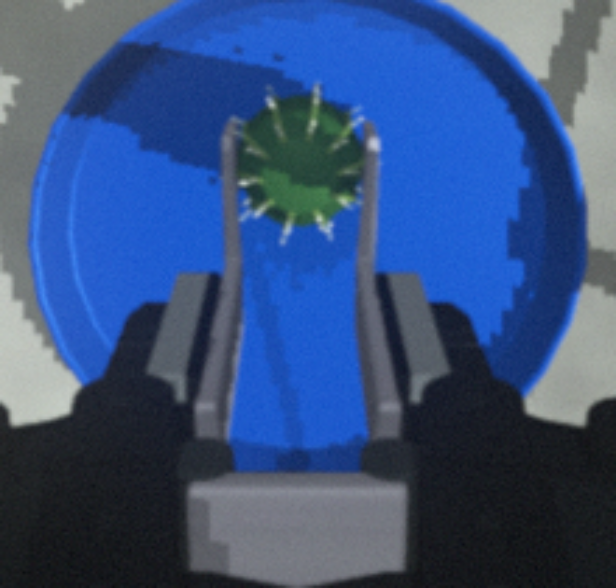

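The fingers stalled at 0.299 (25.4 mm) against a command of 0.28, so the jaws are closed on the cactus. Lifting.

```bash
python3 -m handwheel '[[[0,0,0],[0,0,0],0.26],[[0,0,0],[0,0,0],0.26],[[0,0,-0.01],[0,0,0],0.26],[[0,0,-0.02],[0,0,0],0.26],[[0,0,-0.03],[0,0,0],0.26],[[0,0,-0.03],[0,0,0],0.26],[[0,0,0],[0,0,0],0.26]]' 35
python3 - <<'E'
from h import *
goal([505.3,-214,240],90)
s=state();p,d=capture("wrist");cv2.imwrite("pics/w11.png",cv2.resize(p[150:360,180:400],None,fx=2.8,fy=2.8))
p,d=capture("scene");cv2.imwrite("pics/s11.png",cv2.resize(p[130:260,200:340],None,fx=4.5,fy=4.5))
E
```

```text
clock: 11.8
eef_pos: [469.9, -29.4, 207.6]
ee_rot: [0.0, 3.135, -0.005]
contact_force: [0.1, 0.2, -1.5]
gripper_width: 0.297
t 11.8 pos [469.9 -29.4 207.6] F [ 0.1  0.2 -1.5] w 0.297 shift mm [ -35.7 -184.7  -31.6] turn [-0.19  0.39 -0.01]
```

View pics/w11.png

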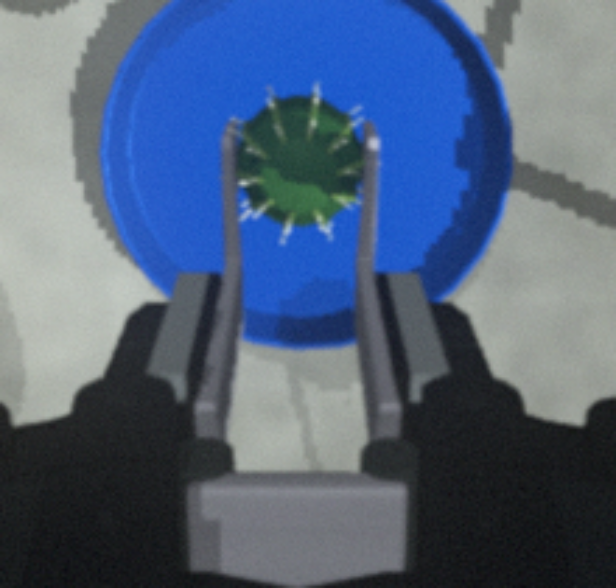

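View pics/s11.png

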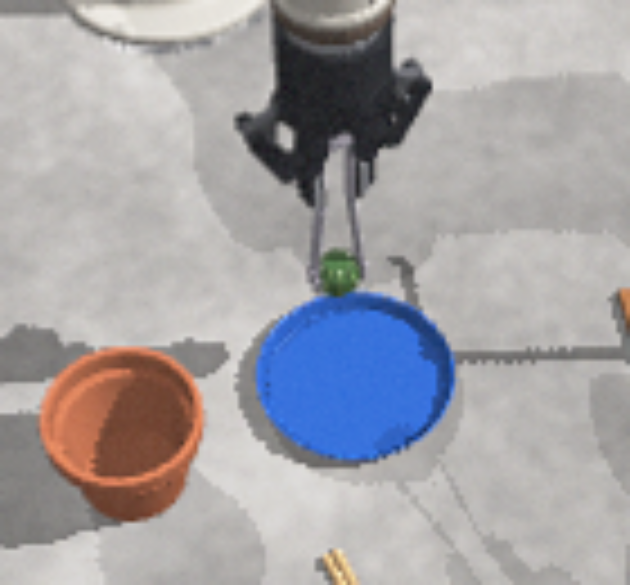

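The cactus is held upright and the tray is empty and in place. Raise, then carry over the pot.

```bash
python3 -m handwheel '[[[0,0,-0.02],[0,0.3,0],0.26],[[0,0,-0.015],[0,0,0],0.26],[[-0.004,-0.02,0],[0,0,0],0.26],[[-0.006,-0.03,0],[0,0,0],0.26],[[-0.006,-0.03,0],[0,0,0],0.26],[[-0.006,-0.03,0],[0,0,0],0.26],[[-0.005,-0.027,0],[0,0,0],0.26],[[-0.003,-0.015,0],[0,0,0],0.26]]'
python3 - <<'E'
from h import *
goal([505,-214,236],90)
E
```

```text
clock: 12.9
eef_pos: [493.9, -182.0, 229.4]
ee_rot: [0.004, -3.121, -0.01]
contact_force: [-0.1, -0.2, -1.5]
gripper_width: 0.295
t 12.9 pos [ 493.9 -182.   229.4] F [-0.1 -0.2 -1.5] w 0.295 shift mm [-10.9 -32.   -7. ] turn [ 0.38 -1.18  0.13]
```

```bash
python3 -m handwheel '[[[-0.004,-0.012,-0.006],[0.2,-0.6,0],0.26],[[-0.004,-0.012,-0.002],[0.1,-0.4,0],0.26],[[-0.002,-0.006,0],[0,0,0],0.26],[[0,0,0],[0,0,0],0.26],[[0,0,0],[0,0,0],0.26]]'
python3 - <<'E'
from h import *
goal([505,-214,236],90)
s=state();p,d=capture("wrist");cv2.imwrite("pics/w12.png",p)
p,d=capture("scene");cv2.imwrite("pics/s12.png",cv2.resize(p[130:260,170:310],None,fx=4.5,fy=4.5));Cs=cloud("scene",d)
r=masks_of("scene","cactus")
for q in r[:1]: m=q["region"];print(q["conf"],m.sum(),np.median(Cs[m],0))
p,d=capture("top");C=cloud("top",d).reshape(-1,3);cv2.imwrite("pics/t12.png",cv2.resize(p[200:300,260:400],None,fx=5,fy=5))
for C in (C,Cs.reshape(-1,3)):
    q=C[(C[:,2]>84)&(C[:,2]<98)&(abs(C[:,0]-505)<75)&(abs(C[:,1]+214)<75)];A=np.c_[2*q[:,:2],np.ones(len(q))];x=np.linalg.lstsq(A,(q[:,:2]**2).sum(1),rcond=None)[0];print(len(q),x[:2])
goal([505,-214,236],90)
E
```

```text
clock: 13.52
eef_pos: [504.5, -212.4, 236.9]
ee_rot: [0.005, -3.138, -0.005]
contact_force: [-0.2, -1.1, -1.2]
gripper_width: 0.292
t 13.53 pos [ 504.5 -212.4  236.9] F [-0.2 -1.1 -1.2] w 0.292 shift mm [-0.5 -1.6  0.9] turn [ 0.17 -0.19  0.17]
0.46 88 [ 510.22908842 -212.87523808  153.6057519 ]
96 [ 504.87389888 -214.72120452]
188 [ 506.39136338 -213.19627536]
t 13.72 pos [ 504.5 -212.5  236.9] F [-0.5  0.3 -2.2] w 0.295 shift mm [-0.5 -1.5  0.9] turn [ 0.16 -0.19  0.17]
```

View pics/w12.png

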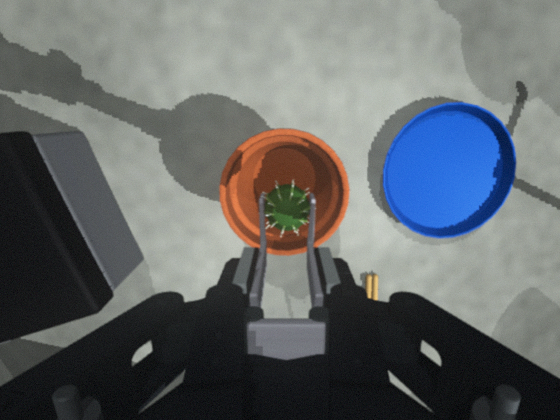

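View pics/s12.png

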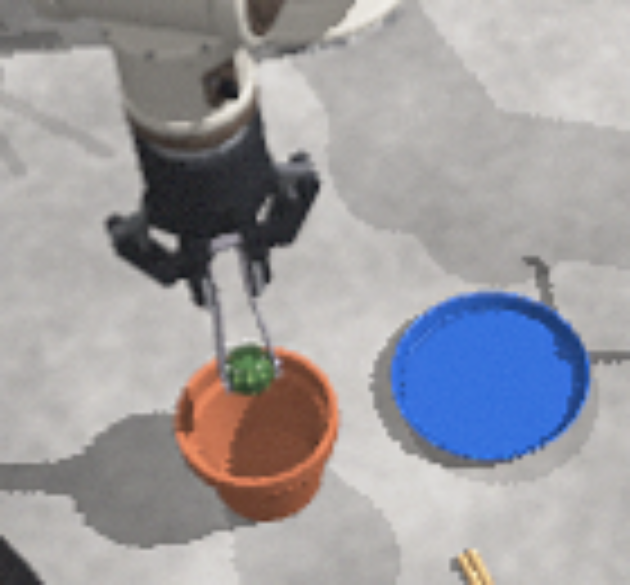

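The cactus hangs upright at (288,207) in the wrist view, over the pot's mouth at (285,190); the pot is standing unmoved. I'll make a small final trim and hold.

```bash
python3 -m handwheel '[[[-0.0005,-0.0015,0.004],[0.1,-0.2,0.1],0.26],[[0,0,0],[0,0,0],0.26],[[0,0,0],[0,0,0],0.26],[[0,0,0],[0,0,0],0.26]]'
python3 - <<'E'
from h import *
goal([505,-214,236],90)
p,d=capture("wrist");cv2.imwrite("pics/w13.png",p)
p,d=capture("top");cv2.imwrite("pics/t13.png",p)
p,d=capture("scene");cv2.imwrite("pics/s13.png",p)
goal([505,-214,236],90);print(np.abs(state()["dq"]).max())
E
```

```text
clock: 14.22
eef_pos: [504.9, -213.8, 232.5]
ee_rot: [-0.002, 3.141, 0.002]
contact_force: [0.3, -0.4, -1.8]
gripper_width: 0.296
t 14.22 pos [ 504.9 -213.8  232.5] F [ 0.3 -0.4 -1.8] w 0.296 shift mm [-0.1 -0.2 -3.5] turn [0.07 0.01 0.08]
t 14.38 pos [ 504.9 -213.8  232.5] F [-0.8  0.2 -0.7] w 0.296 shift mm [-0.1 -0.2 -3.5] turn [0.06 0.02 0.08]
0.00192433407389335
```

View pics/s13.png

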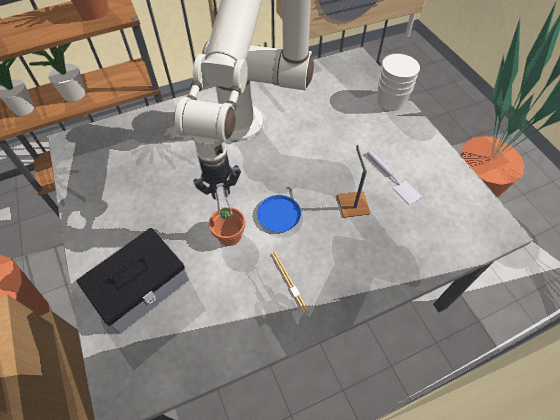

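View pics/w13.png

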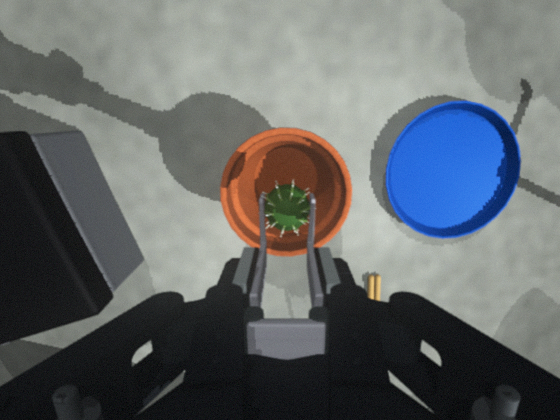

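The cactus is held at (287,205) in the wrist view, over the mouth. The spatula (390,178) and chopsticks (288,283) haven't moved, the pot is upright and the arm is still.

```bash
python3 -c "
from rig import *
print(hand_in()); print(state()['clock'])"
```

```text
the job is handed in; nothing more can be done
None
the job is handed in; nothing more can be done
```

I lifted the tongs off the hook, closed their jaws on the cactus in the tray and carried it over the brown pot. I handed in at about 14.4 s with the tongs still holding it there.

- **Position:** the tool is within about 2 mm of the pot's centre in every fit of its rim. By calculation, the cactus's foot is about 33 mm above the rim.
- **Grip:** the tool points straight down to within about 0.1°, and the cactus hangs upright and centred between the jaws. The fingers stayed at 0.296 against a command of 0.26, so the jaws are pressing on it. The arm was still.
- **Surroundings:** the pot is upright and unmoved, and the spatula, chopsticks and tray are where they were. The robot's fingers never came near the cactus, and the wrist force readings stayed around 2 N or less.
- **Disagreements:** the two fixed cameras differ by about 2 mm on the pot's centre. The top camera's network put the pot's rim about 9 mm off and the scene camera's network confused it with the chopsticks, so I used the depth fit instead. The arm drifted a few mm on some moves and I corrected that each time.

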